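Lay the long clay tube on the decorating rollers

ROBOT

A 6-joint arm with a two-finger parallel gripper is mounted at the origin on the work surface. World frame = base frame: x ahead of the robot, y to its left, z up, the work surface at z = 0. Lengths are in m, angles in degrees, forces in N, time in s.
With the tool pointing down it reaches from about 0.4 to 0.825 m from the base axis. Payload 7 kg.
Tool frame: the origin (TCP) lies at the very end of the fingers, on their centre line; the grasp point (between the pads) lies 19 mm behind it (r.hold_point_z is the distance from the TCP to the grasp point, in m); x points along the fingers, y is the direction in which the jaws open and shut, and the axes are right-handed (so a half turn about x gives the same grasp; the last joint's range is limited). The gripper opens to 88 mm and grips with 3 to 60 N. Pads are 19 mm wide; open, the fingers measure 130 mm over their backs; the gripper's body (78 mm by 193 mm) begins 47 mm behind the grasp point.
Start: joints at [-55.915, 20.546, 0.682, 0, -70.136, -16.507], TCP at [0.204, -0.643, 0.192] pointing down, gripper open.
Joint ranges: [-176.03, 176.03], [-82.01, 121.73], [-58.28, 71.71], [-173.87, 95.51], [-174.79, -0.11], [-173.66, 173.66]. Speed limits (degrees/s): [136.94, 136.94, 172.46, 180, 180, 180].

INTERFACE

Orientations are given as [roll, pitch, yaw] about the fixed x, y, z axes, in that order (R = Rz(yaw) Ry(pitch) Rx(roll)).
In Python, from plant import r gives the robot as it stands. The module is installed in compiled form; this text tells all that it offers.
- The arm moves only by the shell command python3 -m creep 'ROWS' [FORCE]. ROWS is JSON, a list of rows, each a list of 7 numbers: the turn, a rotation vector about the tool's x, y, z in rad, then the shift along the tool's x, y, z in cm, then the opening in per cent of the stroke, from 0 (shut) to 100 (fully open). In form: [[rx, ry, rz, x, y, z, fingers], ...]. A call has 1 to 8 rows; each row shifts and turns the commanded pose from where the row before left it, along the tool's axes as they then stand; what a row does not reach is not made up. A row lasts 1/10 s, in which the tool goes at most 50 mm and 8.59 degrees, less where a joint would pass 70% of its speed; a pose out of reach is approached as far as the arm can. A call is refused whole if a number of a shift passes 5 or a number of a turn 0.15, either way. A call with a gripper value outside its range is refused whole. The fingers move at their own pace and stop on an object; FORCE is the grip in N (left out, the last holds). Time passes only in rows, so rows that do not move let the fingers close. It gives the time, the measured TCP pose, the force and the opening at its end, in the units of the state.
- r.get_state(): the state, without advancing time (a new reading comes with each control period).
- r.capture(name): name is "scene" or "top"; returns (picture, depth): 384x512x3 uint8, blue, green, red; 384x512 float32, m along the optical axis (not along the pixel's ray), 0 where there is no reading.
- r.camera_info(name): a dict with "fovy" (degrees; the focal length in pixels is half the picture's height over the tangent of half this angle, whatever the lens; pixels are square), "cx", "cy" (the principal point, pixels), "camera_from_world" (4x4, takes a point from world to camera coordinates). Camera axes: x right, y down, z forward; pixel columns grow to the right and rows downward; lengths in m; the calibration is good to about 2 mm. A picture is of the moment at which its call begins. camera_info takes no time and is no camera call.
- r.close_job(): hands the job in, once; it reports no verdict.
Trained networks look in the newest picture that a camera, given by its name, has taken for a name from the list of things; names that differ only in an ending like _2 or _b are one class to them, and where a whole thing is asked for, a point or a joint stands for the part that bears it (a point fixed in the world has none). Each returns a list of dicts, best first, with "score" (0 to 1); they miss things now and then, are a little off and sometimes report something else, mostly with a low value. They report only what shows in the picture. A call takes as long as a camera call. They do not tell look-alikes from the thing itself.
- r.look_for(query, camera): "rect" ([left, top, right, bottom] in pixels, round what is visible of it).
- r.masks_of(query, camera): "pixels" (384x512 bool, what is visible of it) and "rect" ([left, top, right, bottom] in pixels, round what is visible of it).
The state is a dict: "time_s": time; "joints": joint angles; "qd": joint speeds; "joint_torque": joint torques, N m; "tcp_pos": TCP position; "eef_rot": TCP orientation; "contact_force": force on the tool from outside, world axes, zero at the start; "moment": the same for the moment, N m; "gripper_width": finger opening in m.
Only numpy, scipy, OpenCV 4.12 (cv2) and the standard library are available. Lean on these libraries where they do the work, as an engineer would, in place of code of your own. Each camera call takes 0.05 s, during which the arm holds its last target. There are 200 camera calls.

TASK

In the pottery, take the long fired-clay tube from the wooden drying rack and set it lengthwise on the four wheels of the decorating rollers, lying in the dip between the two axles and centred end to end, ready for its band to be painted. Set it down gently, without dropping it or starting it rolling or spinning, and let go; leave the short tube in the rack and do not disturb the clay jug.

Things in the scene. Friction and masses are not known exactly. Their poses are not given: they have to be found in the camera images.
- long_tube: Long terracotta tube, 220 mm long, 48 mm diameter, about 0.33 kg, lying level in one of the two places of the wooden drying rack. Origin at its middle, on its axis, 56.5 mm above the table; x along the tube (it may be turned about x). Within 45 mm of its middle it hangs free, with nothing beside or below but the rack's board (top 12 mm up). The other tube is parallel, 110 mm away (axes).
- short_tube: The other fired-clay tube, only 140 mm long, same 48 mm diameter and material, in the other place of the rack. It stays there. Origin at its middle on its axis, x along it.
- cradle: Decorating rollers: grey base 200x120 mm, end plates 50 mm high, two free axles along x, 25 mm each side of the middle, 42 mm above the table, each with 2 black wheels (44 mm diameter, 24 wide) centred at x = +-65 mm; between them only bare 10 mm axles. Origin: centre of the underside, at table height; z up. The tube lying in the dip on all 4 wheels has its axis along x, at y = 0, z = 80.6 mm.
- jug: A small grey clay jug, standing, 80 mm across, 115 mm high, with a side handle; a bystander. Origin at the centre of its foot.
There are look-alikes about, which are no part of the job. Leave any blue or white look-alike of the long_tube alone. Of the things that look like the cradle, take the one that is farthest from the robot's base at the start.

How it is judged (in metres and radians):
At the end, for the whole second after the job is handed in: The long tube lies released and still in the dip on the wheels: along the axles within 10 degrees, its middle within 20 mm of the rollers' middle lengthwise and 10 mm across, its axis 80.6 mm (within 6) above the table; under 20 mm/s and 0.3 rad/s (x of long_tube in the frame of cradle between -0.02 and 0.02 m and y of long_tube in the frame of cradle between -0.01 and 0.01 m and z of long_tube in the frame of cradle between 0.0746 and 0.0866 m and angle between the x axis of long_tube and the x axis of cradle, either way round below 0.175 rad and linear speed of long_tube below 0.02 m/s and angular speed of long_tube below 0.3 rad/s and contact force between the fingers and long_tube below 0.05 N); the robot touches nothing.
It fails at once if the long tube is dropped or runs away: faster than 0.45 m/s while the fingers do not hold it (a fall of about 10 mm) (contact force between the fingers and long_tube below 0.05 N and linear speed of long_tube above 0.45 m/s).
It fails at once if the long tube spins or rolls faster than 6 rad/s while the fingers do not hold it (contact force between the fingers and long_tube below 0.05 N and angular speed of long_tube above 6 rad/s).
It fails at once if the short tube is moved more than 25 mm (distance of short_tube from where it was at the start of the episode above 0.025 m).
It fails at once if the jug is moved more than 30 mm or tipped over (distance of jug from where it was at the start of the episode above 0.03 m or angle between jug's own z axis and vertical above 0.5 rad).
It also fails if it takes over 45 s, if anything falls off the work surface, if the arm or the gripper's body presses on something with over 40 N, if the wrist force passes 120 N, or if a joint passes its speed limit or range.

## Working session

There is one attempt and no reset: what is moved stays moved. The work goes in short steps, Python scripts to look and compute and a shell command to move; the robot and the scene stay as the last step left them, time stands still between calls to the robot, and variables do not carry over. Pictures are saved under pics/ and viewed, about 8 in all and at most 12, crops included, and the job is handed in when it is done.

```bash
mkdir -p pics
cat > h.py <<'E'
import numpy as np,cv2
from plant import r
def pts(cam,depth,mask=None):
    i=r.camera_info(cam);f=192/np.tan(np.radians(i["fovy"])/2)
    m=depth>0
    if mask is not None:m&=mask
    v,u=np.nonzero(m);z=depth[v,u]
    P=np.c_[(u-i["cx"])/f*z,(v-i["cy"])/f*z,z,np.ones(len(z))]
    return (np.linalg.inv(i["camera_from_world"])@P.T).T[:,:3],u,v
E
python3 - <<'E'
from h import *
for c in("scene","top"):
    p,d=r.capture(c);cv2.imwrite(f"pics/{c}0.png",p);np.save(c+"0.npy",d)
    i=r.camera_info(c);print(c,i["fovy"],i["cx"],i["cy"],np.linalg.inv(i["camera_from_world"]).round(3).tolist())
    for q in("long_tube","short_tube","cradle","jug"):
        for o in r.masks_of(q,c):
            P,u,v=pts(c,d,o["pixels"])
            print(q,round(o["score"],2),np.round(o["rect"]),len(P),np.median(P,0).round(3) if len(P) else '',np.percentile(P[:,2],[5,97]).round(3) if len(P) else '')
print(r.get_state())
E
```

```text
scene 49.889073945961194 255.5409907061597 190.6226381677551 [[-0.183, 0.804, -0.565, 1.095], [0.983, 0.141, -0.118, 0.142], [-0.015, -0.577, -0.816, 0.944], [0.0, 0.0, 0.0, 1.0]]
long_tube 0.93 [179. 141. 201. 222.] 1404 [ 0.494 -0.158  0.076] [0.012 0.083]
long_tube 0.71 [163.  85. 192. 146.] 826 [ 0.229 -0.279  0.044] [0.019 0.05 ]
long_tube 0.57 [ 94. 257. 182. 312.] 1880 [ 0.781 -0.212  0.045] [0.027 0.05 ]
short_tube 0.58 [140. 162. 160. 217.] 900 [ 0.531 -0.261  0.076] [0.053 0.083]
cradle 0.96 [317. 189. 371. 266.] 3595 [0.537 0.244 0.018] [0.01  0.065]
cradle 0.57 [354. 125. 420. 190.] 2734 [0.279 0.354 0.027] [0.009 0.065]
jug 0.83 [210. 284. 242. 334.] 1304 [0.816 0.012 0.097] [0.043 0.119]
top 45.53503561362146 259.07603510729035 183.94976611702825 [[0.026, -0.995, 0.097, 0.346], [-1.0, -0.027, -0.002, 0.027], [0.004, -0.097, -0.995, 1.579], [0.0, 0.0, 0.0, 1.0]]
long_tube 0.97 [298.  93. 365. 122.] 928 [ 0.767 -0.222  0.044] [0.022 0.053]
long_tube 0.73 [328. 245. 375. 302.] 529 [ 0.247 -0.279  0.045] [0.029 0.055]
long_tube 0.71 [304. 162. 334. 224.] 1017 [ 0.475 -0.166
[... 199 characters left out ...]
112.] 513 [0.791 0.003 0.083] [0.039 0.121]
{'time_s': 0.5, 'joints': array([-5.59151698e+01,  2.05470868e+01,  6.80465809e-01, -1.71606800e-03,
       -7.01358997e+01, -1.65085780e+01]), 'qd': array([ 0.02991317, -0.04616588,  0.04466637, -0.04680102, -0.06951404,
       -0.01352088]), 'joint_torque': array([ 6.30978648e-04, -5.81796885e+01,  2.93066597e+01,  6.99697673e+00,
        1.19312262e-02, -4.55559609e-05]), 'tcp_pos': array([ 0.2038276 , -0.64344663,  0.19243627]), 'eef_rot': array([73.87802931, 89.9970069 , 91.45369832]), 'contact_force': array([-0.21006318,  1.11361074, -1.20544773]), 'moment': array([ 0.00766908,  0.00010918, -0.02488125]), 'gripper_width': 0.08780210182597367}
```

View pics/scene0.png

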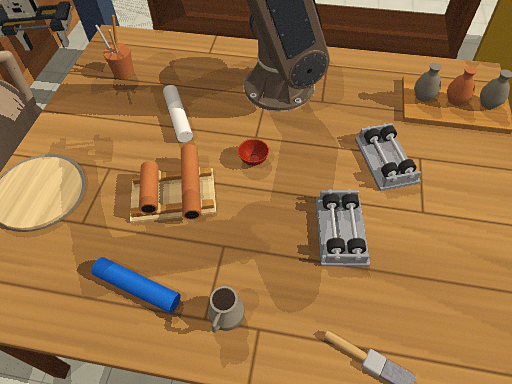

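View pics/top0.png

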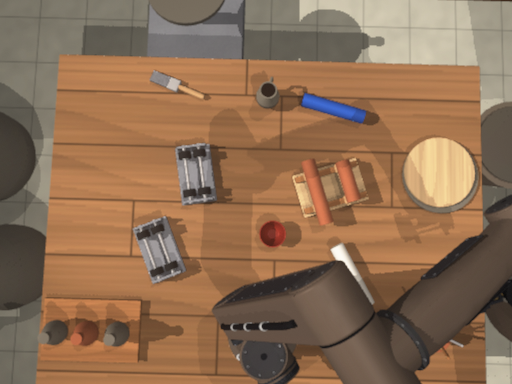

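Candidates for the long tube: terracotta (scene 190,181 / top 318,192), blue (138,285), white (178,112), and the short one (149,187). The long terracotta one is the target. For the cradle: (343,228) is 0.58 m from the base and (388,157) is 0.45 m, so I take the first. Next I fit both.

```bash
cat > fit.py <<'E'
from h import *
from scipy.optimize import least_squares
def fit_tube(P,c0,ax0,zmin,z0):
    def res(p,P=P):
        a=np.array([np.cos(p[2]),np.sin(p[2])]);n=np.array([-a[1],a[0]])
        return np.hypot((P[:,:2]-p[:2])@n, P[:,2]-p[3])-.024
    n=np.array([-np.sin(ax0),np.cos(ax0)]);a=np.array([np.cos(ax0),np.sin(ax0)])
    for _ in range(2):
        k=(abs((P[:,:2]-c0)@n)<.04)&(abs((P[:,:2]-c0)@a)<.14)&(P[:,2]>zmin);Q=P[k]
        s=least_squares(lambda p:np.r_[res(p,Q),1e-1*((p[:2]-c0)@a)],[*c0,ax0,z0],loss="soft_l1",f_scale=.002).x
        a=np.array([np.cos(s[2]),np.sin(s[2])]);n=np.array([-a[1],a[0]]);k=abs(res(s,Q))<.004
        t=np.sort((Q[k,:2]-s[:2])@a);lo,hi=np.percentile(t,[.5,99.5]);c0=s[:2]+a*(lo+hi)/2;ax0=s[2]
    return c0,np.degrees(ax0),s[3],hi-lo,k.sum(),np.abs(res(s,Q)[k]).mean()
def fit_cradle(P,c0,rad=.16):
    k=(np.hypot(*(P[:,:2]-c0).T)<rad)&(P[:,2]>.055)&(P[:,2]<.075);Q=P[k]
    (c,wh,an)=cv2.minAreaRect(Q[:,:2].astype(np.float32))
    return np.array(c),np.array(wh),an,len(Q),Q[:,2].max()
E
python3 - <<'E'
from fit import *
A=[]
for c in("scene","top"):
    P,u,v=pts(c,np.load(c+"0.npy"));A.append(P)
    print(c,"table z",np.median(P[(abs(P[:,0]-.6)<.04)&(abs(P[:,1]-.0)<.05),2]))
    print(" tube",fit_tube(P,np.array([.485,-.16]),np.radians(15),.055,.0565))
    print(" short",fit_tube(P,np.array([.52,-.267]),np.radians(15),.055,.0565))
    print(" cradle",fit_cradle(P,np.array([.53,.243])))
    k=(np.hypot(P[:,0]-.8,P[:,1]-.01)<.09)&(P[:,2]>.1);print(" jug top",P[k].mean(0))
    k=(np.hypot(P[:,0]-.47,P[:,1])<.09)&(P[:,2]>.02);print(" bowl",P[k].min(0),P[k].max(0))
P=np.vstack(A);print(fit_tube(P,np.array([.485,-.16]),np.radians(15),.055,.0565),fit_cradle(P,np.array([.53,.243])))
# wheel rectangle from heights map
i=0
img=[cv2.imread("pics/scene0.png"),cv2.imread("pics/top0.png")]
a=cv2.resize(img[0][130:275,120:380],(780,435),interpolation=cv2.INTER_CUBIC);cv2.imwrite("pics/crop1.png",a)
E
```

```text
scene table z 0.001146042924439039
 tube (array([ 0.47786554, -0.16580919]), np.float64(17.61704070681017), np.float64(0.056812568472776784), np.float64(0.21967449134917133), np.int64(1186), np.float64(0.001009961065014137))
 short (array([ 0.51823028, -0.26851382]), np.float64(17.452895106591683), np.float64(0.05657508099004043), np.float64(0.14016959391675327), np.int64(793), np.float64(0.0010590688958944045))
 cradle (array([0.53992629, 0.24763288]), array([0.17478594, 0.08833711]), 9.880770683288574, 565, np.float64(0.06928346899278526))
 jug top [0.80553779 0.0069161  0.11591155]Traceback (most recent call last):
  File "<stdin>", line 10, in <module>
    return umr_minimum(a, axis, None, out, keepdims, initial, where)
ValueError: zero-size array to reduction operation minimum which has no identity
```

```bash
cat >> fit.py <<'E'
def fit_cradle2(P,c0,an0):
    k=(np.hypot(*(P[:,:2]-c0).T)<.13)&(P[:,2]>.053)&(P[:,2]<.07);Q=P[k]
    def res(p):
        c,s=np.cos(p[2]),np.sin(p[2]);d=Q[:,:2]-p[:2]
        x=np.abs(d@[c,s]);y=np.abs(d@[-s,c])
        ex=np.maximum(abs(x-.065)-.012,0)
        return np.r_[ex,np.hypot(y-.025,Q[:,2]-.042)-.022]
    s=least_squares(res,[*c0,an0],loss="soft_l1",f_scale=.002)
    return s.x[:2],np.degrees(s.x[2]),np.abs(s.fun).mean(),len(Q)
E
python3 - <<'E'
from fit import *
A=[]
for c in("scene","top"):
    P,u,v=pts(c,np.load(c+"0.npy"));A.append(P)
    print(c,"tube",fit_tube(P,np.array([.485,-.16]),np.radians(15),.055,.0565))
    print(" short",fit_tube(P,np.array([.52,-.267]),np.radians(15),.055,.0565))
    print(" cradle",fit_cradle2(P,np.array([.535,.245]),np.radians(10)),fit_cradle2(P,np.array([.535,.245]),np.radians(0)))
    k=(np.hypot(P[:,0]-.8,P[:,1]-.01)<.09)&(P[:,2]>.1);print(" jug top",P[k].mean(0))
P=np.vstack(A);print(fit_tube(P,np.array([.485,-.16]),np.radians(15),.055,.0565),fit_cradle2(P,np.array([.535,.245]),np.radians(10)))
im=cv2.imread("pics/scene0.png")
cv2.imwrite("pics/crop1.png",cv2.resize(im[130:275,120:380],(780,435),interpolation=cv2.INTER_CUBIC))
E
```

```text
scene tube (array([ 0.47786554, -0.16580919]), np.float64(17.61704070681017), np.float64(0.056812568472776784), np.float64(0.21967449134917133), np.int64(1186), np.float64(0.001009961065014137))
 short (array([ 0.51823028, -0.26851382]), np.float64(17.452895106591683), np.float64(0.05657508099004043), np.float64(0.14016959391675327), np.int64(793), np.float64(0.0010590688958944045))
 cradle (array([0.53216663, 0.24706088]), np.float64(9.7232498442789), np.float64(0.00151424317516386), 657) (array([0.53216663, 0.24706087]), np.float64(9.723248159594549), np.float64(0.001514243195923866), 657)
 jug top [0.80553779 0.0069161  0.11591155]
top tube (array([ 0.47547991, -0.16949688]), np.float64(17.641658049697874), np.float64(0.057297774985706595), np.float64(0.21663984857634555), np.int64(815), np.float64(0.0015375119920789737))
 short (array([ 0.51495582, -0.27220255]), np.float64(17.670356399100676), np.float64(0.05732501668239135), np.float64(0.1381238981818236), np.int64(516), np.float64(0.0015656953600210195))
 cradle (array([0.52806405, 0.2434481 ]), np.float64(9.925643600941292), np.float64(0.0023325985850771377), 379) (array([0.52806405, 0.24344811]), np.float64(9.925595514922398), np.float64(0.0023325984586879036), 379)
 jug top [0.80197832 0.00326921 0.11615498]
(array([ 0.47737731, -0.16705193]), np.float64(17.74135283435275), np.float64(0.05700681102288316), np.float64(0.220652215435779), np.int64(1992), np.float64(0.0013880866482300232)) (array([0.53113982, 0.24598816]), np.float64(9.836122507399683), np.float64(0.0019053298340508916), 1036)
```

View pics/crop1.png

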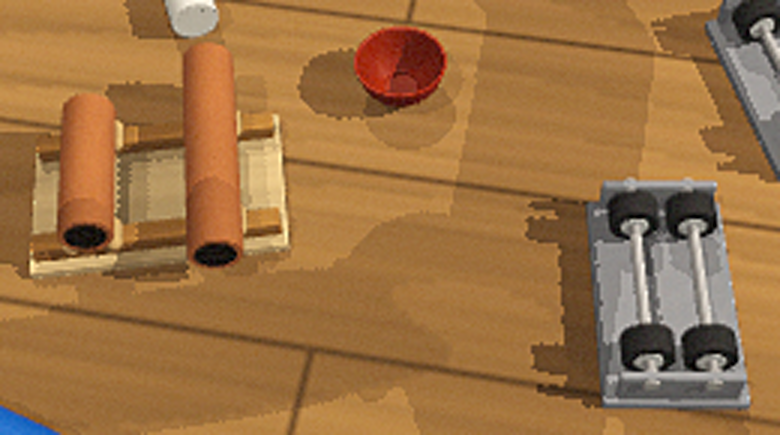

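The crop shows the terracotta long tube at crop (212,155), in the right-hand place of the rack. The chosen cradle is at crop (672,290), with four black wheels. The two views agree within 5 mm, and heights match the text (56.8–57.3 mm against 56.5 mm).

```bash
cat > rel.py <<'E'
import sys,numpy as np
from scipy.spatial.transform import Rotation as Ro
from plant import r
def rel(pos,yaw,hold=True):
    "yaw: tube axis; tool x down, y = perpendicular"
    s=r.get_state();R=Ro.from_euler("xyz",s["eef_rot"],degrees=True)
    best=None
    for o in(90,-90):
        a=np.radians(yaw+o);y=np.array([np.cos(a),np.sin(a),0]);x=np.array([0,0,-1.])
        T=Ro.from_matrix(np.c_[x,y,np.cross(x,y)]);d=(R.inv()*T).as_rotvec()
        sh=R.inv().apply(np.array(pos)-s["tcp_pos"])*100
        print("o",o,"rotvec",d.round(4),"shift_tool_cm(now axes)",sh.round(2),"in target axes",T.inv().apply(np.array(pos)-s["tcp_pos"]).round(4)*100)
    print("tcp",s["tcp_pos"].round(4),"joints",s["joints"].round(1),"F",s["contact_force"].round(1),"w",round(s["gripper_width"],4),"t",s["time_s"])
    print(R.as_matrix().round(3).tolist())
if __name__=="__main__":
    a=list(map(float,sys.argv[1:]));rel(a[:3],a[3])
E
python3 rel.py .4767 -.1677 .12 17.65
```

```text
o 90 rotvec [-0.0013  0.     -0.0001] shift_tool_cm(now axes) [ 7.25 37.11 40.38] in target axes [ 7.24 37.06 40.43]
o -90 rotvec [ 3.1403e+00 -1.0000e-04 -0.0000e+00] shift_tool_cm(now axes) [ 7.25 37.11 40.38] in target axes [  7.24 -37.06 -40.43]
tcp [ 0.2038 -0.6434  0.1924] joints [-55.9  20.5   0.7  -0.  -70.1 -16.5] F [-0.2  1.1 -1.2] w 0.0878 t 0.5
[[-0.0, -0.302, 0.953], [0.0, 0.953, 0.302], [-1.0, 0.0, 0.0]]
```

```bash
python3 -m creep '[[0,0,0,0,1.5,1.7,100],[0,0,0,0,2.5,2.7,100],[0,0,0,0,3.1,3.36,100],[0,0,0,0,3.1,3.36,100],[0,0,0,0,3.1,3.36,100],[0,0,0,0,3.1,3.36,100],[0,0,0,0,3.1,3.36,100],[0,0,0,0,3.1,3.36,100]]' 20
```

```text
time_s: 1.3
tcp_pos: [0.3703, -0.3522, 0.1928]
eef_rot: [-40.8, 90.0, -23.2]
contact_force: [1.3, 0.3, 0.4]
gripper_width: 0.0874
```

```bash
python3 -m creep '[[0,0,0,0,3.1,3.36,100],[0,0,0,0,3.1,3.36,100],[0,0,0,0,3.1,3.36,100],[0,0,0,0,2.5,2.7,100],[0,0,0,0,1.5,1.7,100],[0,0,0,0,0,0,100]]'; python3 rel.py .4767 -.1677 .0375 17.65
```

```text
time_s: 1.9
tcp_pos: [0.469, -0.1812, 0.1927]
eef_rot: [-11.1, 90.0, 6.7]
contact_force: [-0.2, 0.5, 0.3]
gripper_width: 0.0875
o 90 rotvec [0.0019 0.0008 0.0002] shift_tool_cm(now axes) [15.52  1.05  1.13] in target axes [15.52  1.05  1.14]
o -90 rotvec [-3.1397e+00 -3.0000e-04  1.3000e-03] shift_tool_cm(now axes) [15.52  1.05  1.13] in target axes [15.52 -1.05 -1.14]
tcp [ 0.469  -0.1812  0.1927] joints [  1.3   4.1 -20.6  -0.  -65.2 -73.5] F [-0.2  0.5  0.3] w 0.0875 t 1.9
[[0.001, -0.305, 0.952], [0.0, 0.952, 0.305], [-1.0, -0.0, 0.001]]
```

```bash
python3 -m creep '[[0,0,0,1.5,0.5,0.5,100],[0,0,0,2,0.55,0.6,100],[0,0,0,2.5,0,0,100],[0,0,0,2.5,0,0,100],[0,0,0,2.5,0,0,100],[0,0,0,2.0,0,0,100],[0,0,0,1.5,0,0,100],[0,0,0,0.8,0,0,100]]'; python3 rel.py .4767 -.1677 .0375 17.65
```

```text
time_s: 2.7
tcp_pos: [0.4739, -0.1705, 0.0383]
eef_rot: [162.1, 89.9, 179.6]
contact_force: [-0.8, -0.8, 0.3]
gripper_width: 0.0877
o 90 rotvec [-0.0019 -0.0017 -0.0006] shift_tool_cm(now axes) [0.08 0.18 0.35] in target axes [0.08 0.18 0.35]
o -90 rotvec [ 3.1397e+00 -9.0000e-04  2.7000e-03] shift_tool_cm(now axes) [0.08 0.18 0.35] in target axes [ 0.08 -0.18 -0.35]
tcp [ 0.4739 -0.1705  0.0383] joints [  2.6  13.8 -32.   -0.  -44.3 -75. ] F [-0.8 -0.8  0.3] w 0.0877 t 2.7
[[-0.002, -0.301, 0.953], [0.0, 0.953, 0.301], [-1.0, 0.001, -0.002]]
```

```bash
python3 -m creep '[[0,0,0,0.05,0.15,0.35,100],[0,0,0,0,0,0,70],[0,0,0,0,0,0,55],[0,0,0,0,0,0,30],[0,0,0,0,0,0,30],[0,0,0,0,0,0,30],[0,0,0,0,0,0,30],[0,0,0,0,0,0,30]]' 20; python3 rel.py .4767 -.1677 .0375 17.65
```

```text
time_s: 3.5
tcp_pos: [0.4777, -0.1675, 0.039]
eef_rot: [-19.4, 90.0, -1.8]
contact_force: [1.4, -0.3, -0.5]
gripper_width: 0.0371
o 90 rotvec [-0.0012  0.0001  0.    ] shift_tool_cm(now axes) [ 0.15  0.01 -0.1 ] in target axes [ 0.15  0.01 -0.1 ]
o -90 rotvec [ 3.1404e+00  0.0000e+00 -1.0000e-04] shift_tool_cm(now axes) [ 0.15  0.01 -0.1 ] in target axes [ 0.15 -0.01  0.1 ]
tcp [ 0.4777 -0.1675  0.039 ] joints [  2.9  13.9 -31.8   0.  -44.3 -75.4] F [ 1.4 -0.3 -0.5] w 0.0371 t 3.5
[[0.0, -0.302, 0.953], [-0.0, 0.953, 0.302], [-1.0, -0.0, 0.0]]
```

Run:
```python
from fit import *
p,d=r.capture("scene");cv2.imwrite("pics/s2.png",cv2.resize(p[100:250,100:300],(800,600),interpolation=cv2.INTER_CUBIC));np.save("s2.npy",d)
print(r.get_state()["gripper_width"])
P,u,v=pts("scene",d)
print(fit_tube(P,np.array([.477,-.167]),np.radians(17.6),.055,.0565))
```

```text
0.03289109342139008
(array([ 0.50556011, -0.11427495]), np.float64(274.004081368413), np.float64(0.4206232940200131), np.float64(0.1911275171964725), np.int64(460), np.float64(0.002005522297338799))
```

View pics/s2.png

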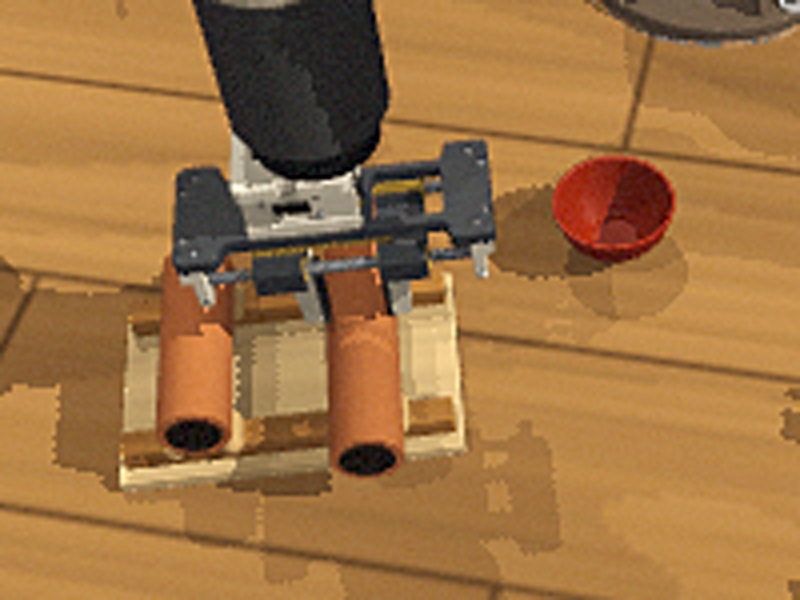

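The fingers straddle the long tube at (360,290), but the width still reads as closing, so I wait and re-read.

```bash
python3 -m creep '[[0,0,0,0,0,0,30],[0,0,0,0,0,0,30],[0,0,0,0,0,0,30]]'
python3 - <<'E'
from h import *
p,d=r.capture("scene");cv2.imwrite("pics/s3.png",cv2.resize(p[130:210,140:240],(800,640)[:2],interpolation=cv2.INTER_CUBIC)[:600])
s=r.get_state();print(s)
E
```

```text
time_s: 3.85
tcp_pos: [0.4781, -0.1679, 0.0394]
eef_rot: [-60.5, 90.0, -42.9]
contact_force: [-0.9, -2.1, 5.5]
gripper_width: 0.0314
{'time_s': 3.9, 'joints': array([ 2.91898868e+00,  1.38881169e+01, -3.17415774e+01,  4.15224186e-02,
       -4.43397526e+01, -7.53611985e+01]), 'qd': array([ 0.02176406, -0.0011221 , -0.06828797,  0.08853526, -0.0913614 ,
       -0.07428358]), 'joint_torque': array([ 1.69988237e+00, -3.90700436e+01,  2.06392443e+01,  3.73393491e+00,
        2.92737549e-01,  3.51170158e-03]), 'tcp_pos': array([ 0.47808092, -0.16788076,  0.03937171]), 'eef_rot': array([-58.18783686,  89.95785576, -40.6003572 ]), 'contact_force': array([-1.73184268, -3.3766096 ,  5.37233148]), 'moment': array([-1.28239408,  0.28870934, -0.01863837]), 'gripper_width': 0.03124933199536328}
```

View pics/s3.png

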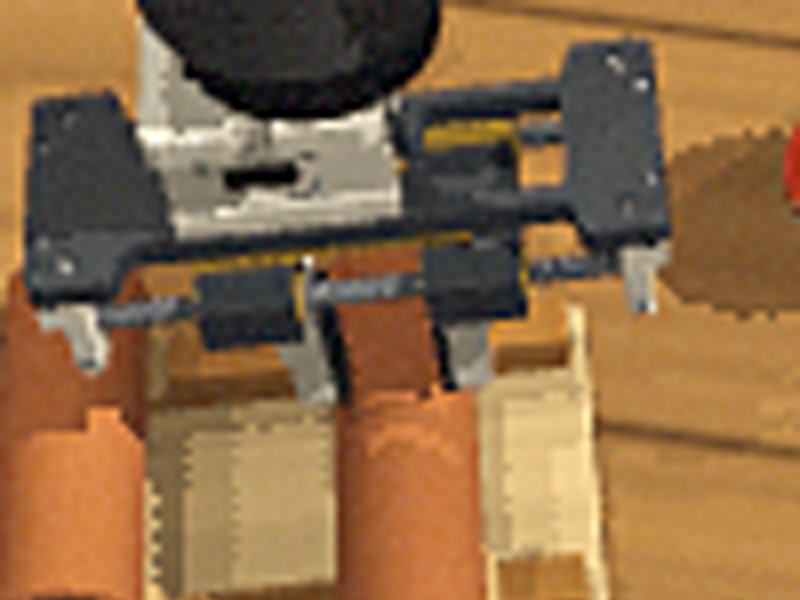

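Run:
```python
from fit import *
p,d=r.capture("scene")
P,u,v=pts("scene",d)
M=np.zeros((384,512,3));M[v,u]=P
for vv in range(168,184,1):
    print(vv,[tuple((M[vv,uu]*1000).astype(int)) for uu in (174,177,180,188,197,200)])
# tube from front part only
k=(u>176)&(u<206)&(v>183)&(v<222);print(fit_tube(P[k],np.array([.477,-.167]),np.radians(17.6),.055,.0565))
print(r.get_state()["gripper_width"],r.get_state()["contact_force"])
```

```text
168 [(np.int64(522), np.int64(-177), np.int64(162)), (np.int64(517), np.int64(-172), np.int64(157)), (np.int64(490), np.int64(-178), np.int64(122)), (np.int64(456), np.int64(-173), np.int64(81)), (np.int64(504), np.int64(-126), np.int64(151)), (np.int64(502), np.int64(-119), np.int64(150))]
169 [(np.int64(523), np.int64(-177), np.int64(159)), (np.int64(518), np.int64(-172), np.int64(154)), (np.int64(491), np.int64(-178), np.int64(119)), (np.int64(460), np.int64(-172), np.int64(81)), (np.int64(507), np.int64(-125), np.int64(150)), (np.int64(504), np.int64(-118), np.int64(149))]
170 [(np.int64(522), np.int64(-178), np.int64(154)), (np.int64(518), np.int64(-172), np.int64(151)), (np.int64(492), np.int64(-179), np.int64(116)), (np.int64(463), np.int64(-171), np.int64(81)), (np.int64(505), np.int64(-126), np.int64(144)), (np.int64(478), np.int64(-130), np.int64(109))]
171 [(np.int64(524), np.int64(-178), np.int64(152)), (np.int64(521), np.int64(-171), np.int64(151)), (np.int64(494), np.int64(-178), np.int64(115)), (np.int64(467), np.int64(-170), np.int64(82)), (np.int64(480), np.int64(-13
[... 3056 characters left out ...]
p.int64(-207), np.int64(11)), (np.int64(501), np.int64(-160), np.int64(82)), (np.int64(489), np.int64(-141), np.int64(70)), (np.int64(448), np.int64(-151), np.int64(12))]
183 [(np.int64(465), np.int64(-222), np.int64(14)), (np.int64(461), np.int64(-215), np.int64(11)), (np.int64(460), np.int64(-206), np.int64(12)), (np.int64(503), np.int64(-160), np.int64(79)), (np.int64(493), np.int64(-139), np.int64(71)), (np.int64(450), np.int64(-151), np.int64(11))]
(array([ 0.54071397, -0.14553011]), np.float64(17.575139973374355), np.float64(0.056837159471398044), np.float64(0.08889517137651741), np.int64(517), np.float64(0.0010717281006213315))
0.03133766486004486 [-0.11768079 -3.87601399  5.43786668]
```

The depth shows the fingertips ending at z≈0.077, while the reported TCP z is 0.039. The pads are closing on the upper flank of the tube. I open again and measure the tip height properly.

```bash
python3 -m creep '[[0,0,0,0,0,0,60],[0,0,0,0,0,0,80],[0,0,0,0,0,0,100],[0,0,0,0,0,0,100],[0,0,0,0,0,0,100],[0,0,0,0,0,0,100]]'
python3 - <<'E'
from fit import *
p,d=r.capture("scene");s=r.get_state();np.save("s4.npy",d)
cv2.imwrite("pics/s4.png",cv2.resize(p[130:205,140:240],(800,600),interpolation=cv2.INTER_CUBIC))
P,u,v=pts("scene",d)
T=s["tcp_pos"];c,sn=np.cos(np.radians(17.65)),np.sin(np.radians(17.65))
L=P-T;a=L[:,0]*c+L[:,1]*sn;y=-L[:,0]*sn+L[:,1]*c
print(s["tcp_pos"],s["gripper_width"],s["contact_force"])
for sg in(1,-1):
    k=(abs(a)<.02)&(sg*y>.03)&(sg*y<.075)&(P[:,2]>.02)&(P[:,2]<.15)
    h,e=np.histogram(P[k,2],np.arange(.02,.15,.005));print(sg,list(zip(e.round(3),h)))
    q=k&(P[:,2]>.05)&(P[:,2]<.1);print(np.percentile(a[q],[5,50,95]),np.percentile(y[q],[5,50,95])) if q.any() else 0
E
```

```text
time_s: 4.55
tcp_pos: [0.4777, -0.1674, 0.0388]
eef_rot: [147.8, 90.0, 165.4]
contact_force: [0.3, 0.7, -1.1]
gripper_width: 0.0736
[ 0.47776819 -0.16744844  0.03891113] 0.07760830073160643 [-0.1370558   0.51460595 -0.11180329]
1 [(np.float64(0.02), np.int64(0)), (np.float64(0.025), np.int64(0)), (np.float64(0.03), np.int64(0)), (np.float64(0.035), np.int64(0)), (np.float64(0.04), np.int64(0)), (np.float64(0.045), np.int64(0)), (np.float64(0.05), np.int64(0)), (np.float64(0.055), np.int64(0)), (np.float64(0.06), np.int64(0)), (np.float64(0.065), np.int64(0)), (np.float64(0.07), np.int64(1)), (np.float64(0.075), np.int64(5)), (np.float64(0.08), np.int64(6)), (np.float64(0.085), np.int64(9)), (np.float64(0.09), np.int64(9)), (np.float64(0.095), np.int64(6)), (np.float64(0.1), np.int64(5)), (np.float64(0.105), np.int64(8)), (np.float64(0.11), np.int64(1)), (np.float64(0.115), np.int64(0)), (np.float64(0.12), np.int64(0)), (np.float64(0.125), np.int64(0)), (np.float64(0.13), np.int64(0)), (np.float64(0.135), np.int64(0)), (np.float64(0.14), np.int64(0))]
[0.00862809 0.01181727 0.01328055
[... 255 characters left out ...]
.05), np.int64(0)), (np.float64(0.055), np.int64(0)), (np.float64(0.06), np.int64(0)), (np.float64(0.065), np.int64(0)), (np.float64(0.07), np.int64(1)), (np.float64(0.075), np.int64(7)), (np.float64(0.08), np.int64(8)), (np.float64(0.085), np.int64(8)), (np.float64(0.09), np.int64(12)), (np.float64(0.095), np.int64(10)), (np.float64(0.1), np.int64(8)), (np.float64(0.105), np.int64(8)), (np.float64(0.11), np.int64(11)), (np.float64(0.115), np.int64(3)), (np.float64(0.12), np.int64(4)), (np.float64(0.125), np.int64(1)), (np.float64(0.13), np.int64(3)), (np.float64(0.135), np.int64(0)), (np.float64(0.14), np.int64(1))]
[-0.00412395  0.01093469  0.01300066] [-0.04913731 -0.03958377 -0.03437733]
```

View pics/s4.png

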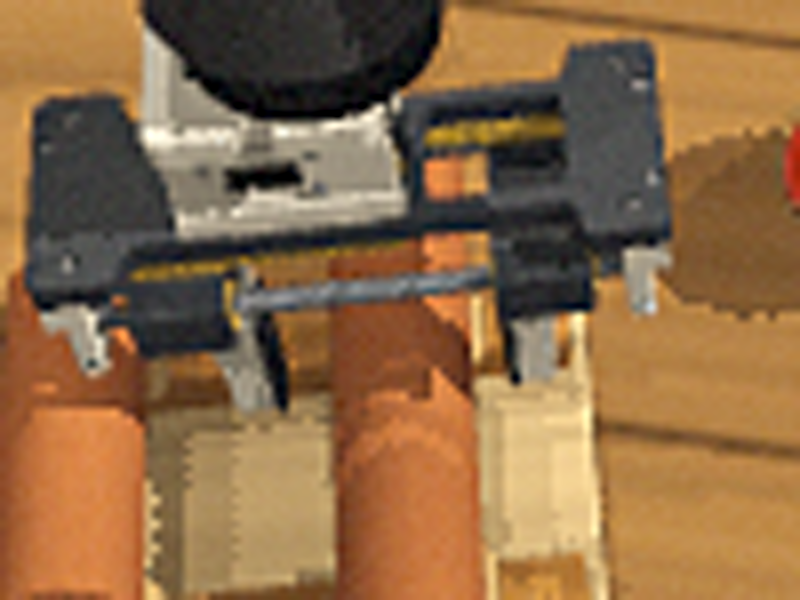

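Run:
```python
from fit import *
d=np.load("s4.npy");P,u,v=pts("scene",d);M=np.full((384,512,3),np.nan);M[v,u]=P*1000
for uu,n in((147,"Lblock"),(151,"Lsilver"),(160,"Lcarrier"),(171,"Lfinger"),(182,"bar/rod"),(207,"Rfinger"),(210,"Rcarrier"),(217,"Rblock"),(220,"Rsilver")):
    print(n,[(vv,*M[vv,uu].round().tolist()) for vv in range(156,184,2)])
```

```text
Lblock [(156, 514.0, -244.0, 184.0), (158, 520.0, -242.0, 184.0), (160, 526.0, -240.0, 184.0), (162, 531.0, -238.0, 183.0), (164, 536.0, -237.0, 182.0), (166, 541.0, -236.0, 180.0), (168, 541.0, -237.0, 173.0), (170, 543.0, -238.0, 167.0), (172, 488.0, -278.0, 81.0), (174, 493.0, -277.0, 79.0), (176, 501.0, -273.0, 81.0), (178, 507.0, -271.0, 81.0), (180, 513.0, -269.0, 81.0), (182, 519.0, -267.0, 80.0)]
Lsilver [(156, 511.0, -235.0, 182.0), (158, 516.0, -234.0, 181.0), (160, 521.0, -232.0, 180.0), (162, 529.0, -229.0, 182.0), (164, 533.0, -228.0, 180.0), (166, 539.0, -226.0, 180.0), (168, 531.0, -233.0, 161.0), (170, 539.0, -230.0, 164.0), (172, 541.0, -230.0, 159.0), (174, 541.0, -232.0, 150.0), (176, 539.0, -235.0, 140.0), (178, 502.0, -263.0, 77.0), (180, 511.0, -259.0, 80.0), (182, 516.0, -258.0, 78.0)]
Lcarrier [(156, 506.0, -214.0, 181.0), (158, 514.0, -211.0, 184.0), (160, 518.0, -210.0, 181.0), (162, 520.0, -211.0, 175.0), (164, 517.0, -214.0, 163.0), (166, 524.0, -212.0, 165.0), (168, 530.0, -210.0, 164.0), (170, 533.0, -210.0, 161.0), (172, 534.0, -211.0, 154.0), (174, 535
[... 1842 characters left out ...]
), (162, 481.0, -81.0, 155.0), (164, 483.0, -81.0, 150.0), (166, 376.0, -121.0, 3.0), (168, 382.0, -120.0, 0.0), (170, 388.0, -118.0, -1.0), (172, 395.0, -117.0, -1.0), (174, 403.0, -115.0, -0.0), (176, 411.0, -112.0, 2.0), (178, 417.0, -111.0, -1.0), (180, 425.0, -109.0, 1.0), (182, 431.0, -108.0, 0.0)]
Rsilver [(156, 484.0, -70.0, 185.0), (158, 487.0, -70.0, 181.0), (160, 488.0, -70.0, 174.0), (162, 488.0, -71.0, 166.0), (164, 491.0, -71.0, 162.0), (166, 489.0, -72.0, 152.0), (168, 487.0, -73.0, 140.0), (170, 389.0, -109.0, 3.0), (172, 398.0, -106.0, 5.0), (174, 402.0, -106.0, 0.0), (176, 409.0, -104.0, 1.0), (178, 415.0, -103.0, -2.0), (180, 422.0, -101.0, -0.0), (182, 431.0, -99.0, 2.0)]
```

The body underside is at z≈0.140, which is 65 mm above the tips as specified. So the whole tool really is ≈36 mm higher than reported, while x and y agree to ~3 mm. I descend by that amount and re-check with the camera.

```bash
cat > tips.py <<'E'
from fit import *
def tips(cam="scene",yaw=17.65,dz=.036):
    p,d=r.capture(cam);s=r.get_state();P,u,v=pts(cam,d)
    T=s["tcp_pos"];w=s["gripper_width"]/2;c,sn=np.cos(np.radians(yaw)),np.sin(np.radians(yaw))
    L=P-T;a=L[:,0]*c+L[:,1]*sn;y=-L[:,0]*sn+L[:,1]*c;z=P[:,2]-T[2]-dz
    print(cam,"tcp",T.round(4),"w",round(2*w,4),"F",s["contact_force"].round(1),"t",s["time_s"])
    for sg in(1,-1):
        k=(abs(a)<.022)&(sg*y>w-.006)&(sg*y<w+.02)&(z>-.015)&(z<.03)
        if k.sum()>3:print(sg,k.sum(),"z lo",np.sort(P[k,2])[:4].round(4),"a",np.percentile(a[k],[50,95]).round(4),"y",np.percentile(y[k],[4,96]).round(4))
    return p,d
E
python3 -m creep '[[0,0,0,0.8,0,0,100],[0,0,0,0.8,0,0,100],[0,0,0,0.8,0,0,100],[0,0,0,0.6,0,0,100],[0,0,0,0.5,0,0,100],[0,0,0,0,0,0,100]]'
python3 - <<'E'
from tips import *
tips();tips("top")
E
```

```text
time_s: 5.2
tcp_pos: [0.4772, -0.1675, 0.003]
eef_rot: [162.3, 89.9, 179.9]
contact_force: [0.6, 0.5, 0.0]
gripper_width: 0.0876
scene tcp [ 0.4775 -0.1675  0.0035] w 0.0874 F [ 1.  -0.1 -0.2] t 5.25
1 37 z lo [0.034  0.0424 0.0428 0.0429] a [0.0113 0.0135] y [0.0469 0.0619]
-1 51 z lo [0.0363 0.0366 0.0379 0.0389] a [0.0106 0.0131] y [-0.0562 -0.0413]
top tcp [ 0.4778 -0.1675  0.0039] w 0.0874 F [ 0.5 -0.6  0.1] t 5.3
```

```bash
python3 -m creep '[[0,0,0,0,0,0,80],[0,0,0,0,0,0,65],[0,0,0,0,0,0,40],[0,0,0,0,0,0,40],[0,0,0,0,0,0,40],[0,0,0,0,0,0,40],[0,0,0,0,0,0,40],[0,0,0,0,0,0,40]]' 20;  python3 -m creep '[[0,0,0,0,0,0,40],[0,0,0,-0.2,0,0,40],[0,0,0,-0.5,0,0,40],[0,0,0,-0.8,0,0,40],[0,0,0,0,0,0,40]]' 20
```

```text
time_s: 6.1
tcp_pos: [0.4781, -0.168, 0.0043]
eef_rot: [-59.7, 90.0, -42.1]
contact_force: [-0.1, -5.3, 4.7]
gripper_width: 0.0475
time_s: 6.6
tcp_pos: [0.4785, -0.1673, 0.0201]
eef_rot: [-14.9, 89.9, 2.7]
contact_force: [1.3, 0.0, -1.9]
gripper_width: 0.0478
```

```bash
python3 -m creep '[[0,0,0,-1.5,0,0,40],[0,0,0,-2.5,0,0,40],[0,0,0,-2.5,0,0,40],[0,0,0,-2,0,0,40],[0,0,0,-1,0,0,40],[0,0,0,0,0,0,40]]' 20
python3 - <<'E'
from tips import *
p,d=r.capture("scene");P,u,v=pts("scene",d);s=r.get_state();T=s["tcp_pos"]
Q=P[(P[:,2]>.13)&(P[:,2]<.19)&(np.hypot(*(P[:,:2]-T[:2]).T)<.14)]
L=Q[:,:2]-T[:2];b=np.radians(17.65);a=L@[np.cos(b),np.sin(b)];y=L@[-np.sin(b),np.cos(b)]
k=(abs(a)>.03)&(abs(y)<.03);print(k.sum(),np.percentile(a[k],[.5,99.5]),T)
print(fit_tube(Q[k],T[:2],b,.13,T[2]+.055))
E
python3 rel.py .53 .2453 .0943 9.8
```

```text
time_s: 7.2
tcp_pos: [0.4786, -0.1674, 0.1151]
eef_rot: [-14.3, 89.8, 3.3]
contact_force: [-0.8, 0.7, -1.7]
gripper_width: 0.0476
551 [-0.10756357  0.1123355 ] [ 0.47776788 -0.16731124  0.11387988]
(array([ 0.4791703 , -0.16466518]), np.float64(17.54610621757364), np.float64(0.16733906163745021), np.float64(0.21872463387267843), np.int64(409), np.float64(0.0009647533062516781))
o 90 rotvec [ 0.1356  0.0008 -0.0002] shift_tool_cm(now axes) [ 1.98 37.76 17.43] in target axes [ 1.96 39.77 12.17]
o -90 rotvec [-3.006e+00  3.000e-04  1.200e-03] shift_tool_cm(now axes) [ 1.98 37.76 17.43] in target axes [  1.96 -39.77 -12.17]
tcp [ 0.4778 -0.1673  0.1139] joints [  2.9   8.6 -26.7  -0.  -54.7 -75.4] F [-0.3  0.1 -3.3] w 0.0474 t 7.25
[[0.001, -0.302, 0.953], [0.0, 0.953, 0.302], [-1.0, 0.0, 0.001]]
```

```bash
python3 -m creep '[[0.07,0,0,0,0,0,40],[0.065,0,0,0,0,0,40],[0,0,0,0,1.5,0.46,40],[0,0,0,0,2.5,0.77,40],[0,0,0,0,3.5,1.08,40],[0,0,0,0,3.5,1.08,40],[0,0,0,0,3.5,1.08,40],[0,0,0,0,3.5,1.08,40]]' 20; python3 -m creep '[[0,0,0,0,3.5,1.08,40],[0,0,0,0,3.5,1.08,40],[0,0,0,0,3.5,1.08,40],[0,0,0,0,3.5,1.08,40],[0,0,0,0,3.5,1.08,40],[0,0,0,0,2.5,0.77,40],[0,0,0,0,1.5,0.46,40],[0,0,0,0,0,0,40]]' 20; python3 -m creep '[[0,0,0,0,0,0,40],[0,0,0,0,0,0,40]]' 20
cat > tubenow.py <<'E'
from tips import *
def tubenow(cam,yaw=9.8,show=None):
    p,d=r.capture(cam);P,u,v=pts(cam,d);s=r.get_state();T=s["tcp_pos"];zt=T[2]+.054
    Q=P[(P[:,2]>zt-.01)&(P[:,2]<zt+.03)&(np.hypot(*(P[:,:2]-T[:2]).T)<.14)]
    L=Q[:,:2]-T[:2];b=np.radians(yaw);a=L@[np.cos(b),np.sin(b)];y=L@[-np.sin(b),np.cos(b)]
    k=(abs(a)>.03)&(abs(y)<.03)
    f=fit_tube(Q[k],T[:2],b,zt-.01,zt);print(cam,"tube",f[0].round(4),round(f[1],2),"z",round(f[2],4),"len",round(f[3],3),f[4],"tcp",T.round(4),"w",round(s["gripper_width"],4),"F",s["contact_force"].round(1),"t",s["time_s"])
    C=dict(scene=((.5322,.2471),9.72),top=((.5281,.2434),9.93))[cam];e=np.array(C[0])-f[0];b=np.radians(C[1])
    print(" to go: tool z",(e@[np.cos(b),np.sin(b)]).round(4),"tool y",(e@[-np.sin(b),np.cos(b)]).round(4),"yaw",round(C[1]-f[1],2))
    if show:cv2.imwrite(show,p)
E
python3 -c "
from tubenow import *
tubenow('scene',show='pics/s5.png');tubenow('top')"
```

```text
time_s: 8.05
tcp_pos: [0.5007, 0.0205, 0.1124]
eef_rot: [-174.9, 89.9, -165.1]
contact_force: [-0.1, 0.5, -2.2]
gripper_width: 0.0475
time_s: 8.85
tcp_pos: [0.5298, 0.2438, 0.1122]
eef_rot: [-151.8, 89.9, -141.9]
contact_force: [-0.7, -0.1, -2.6]
gripper_width: 0.0478
time_s: 9.05
tcp_pos: [0.5298, 0.2414, 0.1134]
eef_rot: [-153.0, 89.9, -143.2]
contact_force: [0.2, -0.0, -3.2]
gripper_width: 0.0475
scene tube [0.5989 0.2557] 9.93 z 0.1668 len 0.08 746 tcp [0.53   0.2414 0.1137] w 0.0473 F [-1.1 -0.5 -2.1] t 9.1
 to go: tool z -0.0672 tool y 0.0028 yaw -0.21
top tube [0.5272 0.241 ] 10.28 z 0.1669 len 0.219 446 tcp [0.5301 0.2415 0.1139] w 0.0474 F [-0.3  0.5 -2. ] t 9.15
 to go: tool z 0.0013 tool y 0.0023 yaw -0.35
```

```bash
python3 -m creep '[[0,0,0,1,0.25,0.2,40],[0,0,0,1.5,0,0,40],[0,0,0,1.5,0,0,40],[0,0,0,1.5,0,0,40],[0,0,0,1.2,0,0,40],[0,0,0,0.8,0,0,40],[0,0,0,0.4,0,0,40],[0,0,0,0,0,0,40]]' 20; python3 -m creep '[[0,0,0,0,0,0,40]]' 20;python3 -c "
from tubenow import *
tubenow('scene',show='pics/s6.png');tubenow('top')
i=cv2.imread('pics/s6.png')[150:290,270:430];cv2.imwrite('pics/s6c.png',cv2.resize(i,(640,560),interpolation=cv2.INTER_CUBIC))"
```

```text
time_s: 9.95
tcp_pos: [0.5317, 0.2451, 0.0345]
eef_rot: [-144.3, 90.0, -134.4]
contact_force: [0.2, 0.3, -2.4]
gripper_width: 0.0477
time_s: 10.05
tcp_pos: [0.5322, 0.2455, 0.0354]
eef_rot: [21.2, 90.0, 31.1]
contact_force: [-0.0, -0.6, -2.6]
gripper_width: 0.0475
scene tube [0.6013 0.2601] 9.98 z 0.089 len 0.08 664 tcp [0.5322 0.2456 0.0356] w 0.0478 F [-0.3  0.2 -1.7] t 10.1
 to go: tool z -0.0703 tool y -0.0011 yaw -0.26
top tube [0.5289 0.2447] 9.98 z 0.0883 len 0.217 387 tcp [0.5322 0.2456 0.0356] w 0.0473 F [-0.3  0.4 -2.6] t 10.15
 to go: tool z -0.001 tool y -0.0011 yaw -0.05
```

View pics/s6c.png

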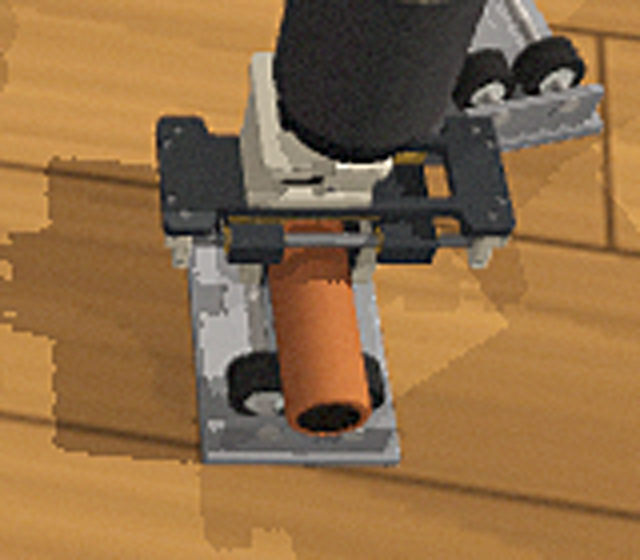

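The tube hangs over the rollers between the near wheels (255,385) and (375,380), about 8 mm above its seat and aligned. I lower it slowly.

```bash
python3 -m creep '[[0,0,0,0.2,-0.1,0,40],[0,0,0,0.2,0,0,40],[0,0,0,0.1,0,0,40],[0,0,0,0.1,0,0,40],[0,0,0,0,0,0,40]]' 20; python3 -m creep '[[0,0,0,0.05,0,0,40],[0,0,0,0.05,0,0,40],[0,0,0,0,0,0,40]]' 20; python3 -c "
from tubenow import *
tubenow('scene');tubenow('top')"
```

```text
time_s: 10.65
tcp_pos: [0.5319, 0.2443, 0.0288]
eef_rot: [-154.3, 90.0, -144.5]
contact_force: [0.1, 0.2, -2.3]
gripper_width: 0.0472
time_s: 10.95
tcp_pos: [0.532, 0.2446, 0.0285]
eef_rot: [36.9, 90.0, 46.7]
contact_force: [-3.6, 0.8, 3.9]
gripper_width: 0.0474
scene tube [0.601  0.2592] 10.12 z 0.0818 len 0.079 657 tcp [0.532  0.2446 0.0285] w 0.0473 F [-4.1  0.7  4.9] t 11.0
 to go: tool z -0.0698 tool y -0.0003 yaw -0.4
top tube [0.5291 0.2437] 10.05 z 0.0815 len 0.218 390 tcp [0.532  0.2446 0.0285] w 0.0473 F [-3.7  1.8  5.3] t 11.05
 to go: tool z -0.0011 tool y -0.0001 yaw -0.12
```

Contact is made: Fz went from −2.4 to +5 N, and z is 0.0816. I release by easing the grip first.

```bash
python3 -m creep '[[0,0,0,-0.03,0,0,40],[0,0,0,0,0,0,40]]' 10; python3 -m creep '[[0,0,0,0,0,0,52],[0,0,0,0,0,0,55],[0,0,0,0,0,0,58],[0,0,0,0,0,0,62],[0,0,0,0,0,0,70],[0,0,0,0,0,0,85],[0,0,0,0,0,0,100],[0,0,0,0,0,0,100]]' 3; python3 -c "
from tubenow import *
tubenow('scene');tubenow('top')"
```

```text
time_s: 11.25
tcp_pos: [0.532, 0.2445, 0.0285]
eef_rot: [39.8, 90.0, 49.6]
contact_force: [-3.5, 1.8, 5.7]
gripper_width: 0.0478
time_s: 12.05
tcp_pos: [0.532, 0.2443, 0.0282]
eef_rot: [-96.7, 90.0, -86.8]
contact_force: [-1.3, -0.2, -1.1]
gripper_width: 0.0795
scene tube [0.6011 0.2591] 9.65 z 0.0819 len 0.08 655 tcp [0.532  0.2443 0.0283] w 0.0834 F [-0.  -0.   0.4] t 12.1
 to go: tool z -0.0699 tool y -0.0002 yaw 0.07
top tube [0.5292 0.2439] 9.86 z 0.0813 len 0.219 404 tcp [0.532  0.2443 0.0283] w 0.0857 F [ 0.6 -0.5  1.1] t 12.15
 to go: tool z -0.0011 tool y -0.0003 yaw 0.07
```

Released and seated. I retreat straight up and take a last look.

```bash
python3 -m creep '[[0,0,0,-0.5,0,0,100],[0,0,0,-1,0,0,100],[0,0,0,-2,0,0,100],[0,0,0,-3,0,0,100],[0,0,0,-3,0,0,100],[0,0,0,-3,0,0,100],[0,0,0,-1.5,0,0,100],[0,0,0,0,0,0,100]]'; python3 -m creep '[[0,0,0,0,0,0,100],[0,0,0,0,0,0,100],[0,0,0,0,0,0,100],[0,0,0,0,0,0,100]]'
python3 - <<'E'
from fit import *
for c in("scene","top"):
    p,d=r.capture(c);P,u,v=pts(c,d);P=P[P[:,2]<.12]
    print(c,fit_tube(P,np.array([.53,.245]),np.radians(9.8),.075,.0806),"short",fit_tube(P,np.array([.517,-.27]),np.radians(17.6),.055,.0565)[:2])
    k=(np.hypot(P[:,0]-.8,P[:,1]-.01)<.09)&(P[:,2]>.1);print(" jug",P[k].mean(0))
    if c=="scene":cv2.imwrite("pics/s7.png",p)
E
```

```text
time_s: 12.95
tcp_pos: [0.5334, 0.2453, 0.1722]
eef_rot: [26.9, 89.7, 36.7]
contact_force: [0.7, 0.4, -0.3]
gripper_width: 0.0879
time_s: 13.35
tcp_pos: [0.5317, 0.2441, 0.1675]
eef_rot: [-148.7, 89.9, -138.9]
contact_force: [0.5, 0.1, -0.4]
gripper_width: 0.0876
scene (array([0.535495  , 0.24794006]), np.float64(9.664832194455679), np.float64(0.08185189979793617), np.float64(0.2120105481747347), np.int64(1470), np.float64(0.0009976935372076553)) short (array([ 0.51764725, -0.26859132]), np.float64(17.749905597466768))
 jug [0.8054047  0.00695891 0.11578361]
top (array([0.52885391, 0.24379393]), np.float64(9.741325950376774), np.float64(0.08133040943746078), np.float64(0.21871267245176795), np.int64(455), np.float64(0.0014884947748297851)) short (array([ 0.51541384, -0.2721678 ]), np.float64(17.88847350704047))
 jug [0.80277359 0.0032257  0.11528704]
```

View pics/s7.png

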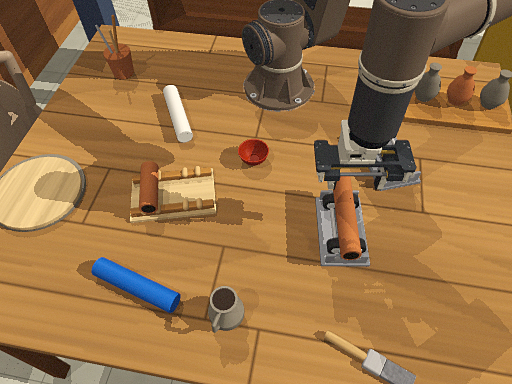

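The tube lies in the dip on the rollers at (347,218), and the gripper is clear above it. The short tube (149,187) and the jug (226,308) have not moved.

```bash
python3 -c "
from plant import r
print(r.close_job())"
```

```text
the job is handed in; nothing more can be done
None
```

The long terracotta tube is lying in the dip on the four wheels of the farther rollers. I lowered it until the wheels took its weight, eased the grip, opened the fingers, backed straight up and handed the job in at about 13.5 s.

**Last checks:**
- **Position:** the top camera puts the tube's middle within about 1 mm of the rollers' middle, both lengthwise and across. Its axis is at z = 81–82 mm and in line with the axles to within 0.2°. The scene camera gave about 3 mm lengthwise, but the gripper partly hid the far end there.
- **Stillness:** I saw no movement between the readings after release and after retreat, but did not measure the tube's speed.
- **Bystanders:** the short tube and the jug moved less than 1 mm in both views.

**What disagreed:**
- **Height reading:** the reported TCP height was about 36 mm lower than the cameras showed. The first grip therefore closed on the tube's upper flank, with about 5 N of contact force. I opened, corrected the height from the camera, and the second grip held at 48 mm.
- **Camera offset:** the two cameras differ from each other by a steady 3–5 mm, so I compared tube and rollers within each view.

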